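# Fit the faceplate on the welding positioner's studs

## Task

Fit the round faceplate with the bridge handle onto the welding positioner: turn it until its three holes match the studs on the spindle nose, which has stopped at an unknown angle, and slide it down fully home and flat on the seat. Feel for the studs gently: never press the plate against the positioner with more than 60 N. Then push the latch fully shut over the plate's rim, let go, and leave everything else on the table where it is.

Things in the scene. Friction and masses are not known exactly. Their poses are not given: they have to be found in the camera images.
- faceplate: The loose faceplate, 0.5 kg: an aluminium disc 116 mm across, 12 mm thick, lying flat, with a 32 mm centre bore and three 13 mm through holes on a 38 mm radius, at 90, 210 and 330 degrees from its +x towards +y (so any third of a turn fits). A steel bridge handle stands on top, along its x axis. Origin: centre of the disc's underside; z up.
- handle (a point): Middle of the faceplate's handle bar, 57 mm above the disc's underside. The straight bar runs along the plate's x axis: 72 mm long, 12 mm thick (y), 14 mm high, with a leg at each end (54 mm clear between the legs, 38 mm clear between bar and disc). Axes as the faceplate's.
- positioner: The fixed bench positioner: a grey box, 200 mm (x) by 240 mm (y, from -100 to +140), top 90 mm above the table. Origin: on the table below the spindle axis; z up. The steel spindle nose on its top is locked and cannot turn; its angle is not measured: three studs stand at 90, 210 and 330 degrees in this frame plus an unknown offset of up to 57 degrees either way (so at any angle).
- seat (a point): Centre of the nose's round seat face (110 mm across), on the spindle axis, 102 mm above the table; the plate's origin is here when home. Axes as the positioner's. Three studs on a 38 mm radius, 10 mm across, rise 18 mm above the face, the last 3 mm tapered. The plate's holes pass over them within about 2 degrees of turning.
- pilot_tip (a point): End of the nose's central pilot, on the spindle axis, 32 mm above the seat face, so 14 mm above the stud ends. The pilot is 29 mm across up to 24 mm above the seat face, then tapers to 18 mm across at this end; it centres the plate's bore before the plate reaches the studs.
- latch_post (a point): Centre of the top of the latch's upright post, 14 mm across, 42 mm tall on a block; top 164 mm above the table. On the positioner's +y side; it slides straight towards the spindle axis (the positioner's -y) with about 3 N drag and stays where left. Its flat tongue passes 2.5 mm over a plate that is home and strikes the edge of one that is not.
- latch (a joint): Travel of the latch in m: 0 fully open, 0.024 fully shut against its stop (tongue lapping about 12 mm over the plate's rim). It starts within 6 mm of open.
- plain_ring: Not part of the job: a plain steel ring, 110 mm across, 60 mm bore, 16 mm thick, no bolt holes and no handle, lying flat; origin at the centre of its underside
- offcut: Not part of the job: a steel angle offcut, 70 x 30 x 30 mm, lying on the table; origin under its middle
- spool: Not part of the job: a copper-coloured wire spool, 100 mm across, 55 mm high; origin at the centre of its underside
- spray_can: Not part of the job: a white spray can, 60 mm across, 170 mm high; origin at the centre of its underside
- wrench: Not part of the job: a steel wrench lying flat; origin under its middle
- hammer: Not part of the job: a hammer lying on the table; origin under its middle
- wire_brush: Not part of the job: a hand brush lying on the table; origin under its middle
- tape_roll: Not part of the job: a clear roll of tape, 90 mm across, 25 mm high; origin at the centre of its underside
Mind the look-alikes: they are no part of the job. There is more than one size of the faceplate; the one meant has the size given above.

How it is judged:
By the outcome, as a careful person would: the job done as asked, in the order asked, and still so for the second after the job is handed in, with the robot touching nothing.
It also fails if it takes over 72 s, if anything falls off the work surface, if the arm or the gripper's body presses on something with over 40 N, if the wrist force passes 120 N, or if a joint passes its speed limit or range.

## Robot

A 6-joint arm with a two-finger parallel gripper is mounted at the origin on the work surface. World frame = base frame: x ahead of the robot, y to its left, z up, the work surface at z = 0. Lengths are in m, angles in rad, forces in N, time in s.
With the tool pointing down it reaches from about 0.35 to 0.8 m from the base axis. Payload 7.3 kg.
Tool frame: the origin (TCP) lies on the centre line of the jaws, within the pads' length; the fingertips stand 17 mm ahead of it and the grasp point (between the pads) lies 2 mm behind it; z points along the fingers, y is the line along which they close (so a half turn about z gives the same grasp; the last joint's range is limited). The gripper opens to 85 mm and grips with 20 to 120 N. Pads are 22 mm wide; open, the fingers measure 114 mm over their backs; the gripper's body (76 mm by 85 mm) begins 54 mm behind the grasp point. The pads swing forward as they close: fully open they stand 13 mm farther back than shut.
Start: joints at [1.095, 0.342, 1.524, -0, 1.275, -0.146], TCP at [0.17, 0.497, 0.248] pointing down, gripper open.
Joint ranges: [-2.53, 2.53], [-0.77, 2.02], [0.04, 2.7], [-1, 4.14], [0.28, 2.66], [-3.11, 3.11]. Speed limits (rad/s): [2.57, 2.57, 3.14, 3.14, 3.14, 3.14].

## Interface

Orientations are given as a unit quaternion [x, y, z, w].
In Python, from station import ctrl gives the robot as it stands.
- The arm moves only by the tool servo_tool, never from a script. Its argument "plan" is a list of rows, each an object of numbers: "dx", "dy", "dz": the shift along the tool's x, y, z in mm; "ax", "ay", "az": the turn, a rotation vector about the tool's x, y, z in degrees; "fingers": the closure, from -1 (fully open) to 1 (shut). In form: [{"dx": .., "dy": .., "dz": .., "ax": .., "ay": .., "az": .., "fingers": ..}, ...]. A call has 1 to 10 rows; each row is the pose to reach, as a shift and turn from the pose commanded when the call began, along the tool's axes at that moment; what a row does not reach only later rows make up. A row lasts 1/12 s, in which the tool goes at most 41.7 mm and 7.16 degrees, less where a joint would pass 70% of its speed; a pose out of reach is approached as far as the arm can. A call with a gripper value outside its range is refused whole. The fingers move at their own pace and stop on an object; "squeeze" is the grip in N (left out, the last holds). Time passes only in rows, so rows that repeat a pose let the fingers close. It gives the time, the measured TCP pose, the force, the opening and the grip force at its end, in the units of the state.
- ctrl.observe(): the state, without advancing time (a new reading comes with each control period).
- ctrl.get_image(name): name is "scene" or "top" or "wrist"; returns a dict with "pixels" (400x640x3 uint8, red, green, blue), "range_z" (400x640 float32, m along the optical axis (not along the pixel's ray), 0 where there is no reading), "mtx" (3x3 intrinsics, pixels), "R" (3x3) and "t" (3): a world point X has camera coordinates R X + t; the wrist camera has in their place "mount" (4x4, takes a point from camera to tool coordinates, whose origin is the TCP and whose axes are the flange's). Camera axes: x right, y down, z forward; pixel columns grow to the right and rows downward; lengths in m; the calibration is good to about 2 mm. A picture is of the moment at which its call begins: read the wrist's pose just before it.
- ctrl.hand_in(): hands the job in; it is judged then, once.
The state is a dict: "time": time; "joints": joint angles; "dq": joint speeds; "joint_torque": joint torques, N m; "eef_pos": TCP position; "tcp_rot": TCP orientation; "force": force on the tool from outside, world axes, zero at the start; "ft_torque": the same for the moment, N m; "width": finger opening in m; "grip_force": force on a finger pad.
Only numpy, scipy, OpenCV 4.12 (cv2) and the standard library are available. Lean on these libraries where they do the work, as an engineer would, in place of code of your own. Each camera call takes 0.05 s, during which the arm holds its last target. There are 200 camera calls.

## Working session

There is one attempt and no reset: what is moved stays moved. The work goes in short steps, Python scripts to look and compute and a tool call to move; the robot and the scene stay as the last step left them, time stands still between calls to the robot, and variables do not carry over. Pictures are saved under pics/ and viewed, at most 10 in all, crops included, and the job is handed in when it is done.

Besides the shell and the picture viewer there is one more tool, called after "Request:" by a JSON object that holds its "api" and its "payload", one argument or row to a line. servo_tool: Moves the arm, as the interface text tells. Its arguments: {"type":"object","properties":{"plan":{"type":"array"},"squeeze":{"type":"number"}},"required":["plan"]}

```bash
mkdir -p pics; ls; cat > h.py <<'E'
import numpy as np, cv2
from station import ctrl
from scipy.spatial.transform import Rotation as Rn
def get(name, save=None):
    s=ctrl.observe(); im=ctrl.get_image(name)
    if 'mount' in im:
        T=np.eye(4);T[:3,:3]=Rn.from_quat(s['tcp_rot']).as_matrix();T[:3,3]=s['eef_pos'];M=T@im['mount']
        im['R']=M[:3,:3].T; im['t']=-im['R']@M[:3,3]
    if save: cv2.imwrite(save,im['pixels'][:,:,::-1])
    return im
def cloud(im):
    z=im['range_z'];v,u=np.mgrid[:z.shape[0],:z.shape[1]];K=im['mtx']
    c=np.stack([(u-K[0,2])/K[0,0]*z,(v-K[1,2])/K[1,1]*z,z],-1)
    w=(c-im['t'])@im['R']; w[z<=0]=np.nan
    return w
E
python3 - <<'E'
from h import *
a=get('scene','pics/s.png');b=get('top','pics/t.png')
for n,i in(('s',a),('t',b)): np.savez(n+'.npz',**i)
s=ctrl.observe();print(s['time'],s['eef_pos'],s['tcp_rot'],s['force'])
E
```

```text
pics
0.1 [0.16983718 0.49642849 0.24766873] [ 1.64146209e-01  9.86435755e-01 -6.85803772e-04 -2.31865455e-04] [-0.27276312 -0.75113076  0.04037915]
```

View pics/t.png

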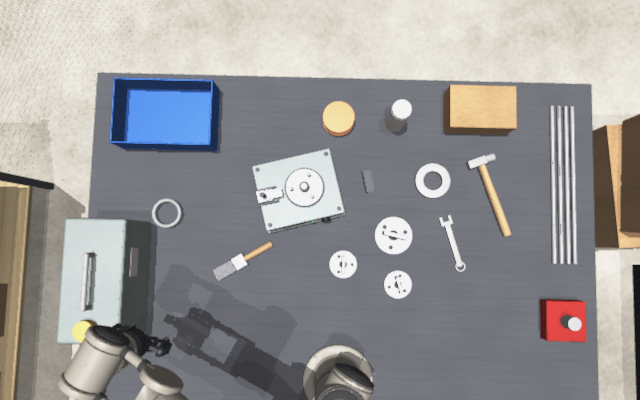

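View pics/s.png

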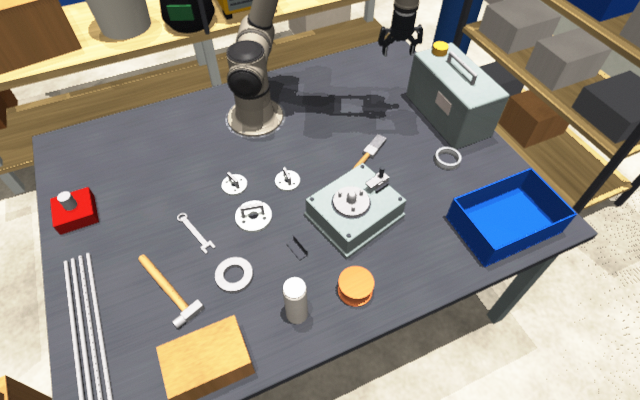

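Top view: the faceplate candidates are three white discs at (394,236), (343,264) and (398,285), plus the plain ring at (433,181). The positioner is at (300,190), with its latch at (268,195). I'll measure the disc sizes and check a close crop.

```bash
cat > m.py <<'E'
from h import *
b=dict(np.load('t.npz'));w=cloud(b);print(b['mtx'][0,0],np.round(-b['R'].T@b['t'],3))
g=b['pixels'].astype(float).mean(2)
for (u,v) in ((394,236),(343,264),(398,285),(433,181)):
    sub=np.s_[v-30:v+30,u-30:u+30]; W=w[sub].reshape(-1,3);G=g[sub].reshape(-1)
    m=(W[:,2]>0.005)&(W[:,2]<0.022)&(np.hypot(*(W[:,:2]-w[v,u,:2]).T)<.075)
    P=W[m][:,:2].astype(np.float32);(c,r)=cv2.minEnclosingCircle(P)
    hm=(W[:,2]>.045)&(W[:,2]<.075)
    print((u,v),'c',np.round(c,4),'diam',2*r,'n',m.sum(),'z',np.median(W[m][:,2]))
    if hm.sum()>3:
        H=W[hm];d=H[:,:2]-H[:,:2].mean(0);e=np.linalg.svd(d)[2][0]
        print('  handle',H.mean(0),np.degrees(np.arctan2(e[1],e[0])),np.ptp(d@e),hm.sum())
# positioner
m=(abs(w[...,2]-.09)<.004)&(np.hypot(w[...,0]-w[190,300,0],w[...,1]-w[190,300,1])<.2)
P=w[m][:,:2].astype(np.float32);print('box',cv2.minAreaRect(P),m.sum())
for lo,hi in((.098,.106),(.112,.124),(.127,.14),(.155,.17)):
    q=(w[...,2]>lo)&(w[...,2]<hi)&(np.hypot(w[...,0]-w[190,300,0],w[...,1]-w[190,300,1])<.15)
    if q.sum()>1: print(lo,hi,q.sum(),cv2.minEnclosingCircle(w[q][:,:2].astype(np.float32)),w[q].mean(0))
im=b['pixels'][130:310,235:455,::-1];cv2.imwrite('pics/c.png',cv2.resize(im,None,fx=3.3,fy=3.3,interpolation=cv2.INTER_CUBIC))
E
python3 m.py
```

```text
491.12333093265215 [0.419 0.039 1.548]
(394, 236) c [ 0.442  -0.1605] diam 0.14952950179576874 n 988 z 0.012338411394610792
  handle [ 0.44500926 -0.16138821  0.06475755] 77.45584300367108 0.07090920164571338 101
(343, 264) c [ 0.3533 -0.0082] diam 0.14900679886341095 n 606 z 0.008673391504268874
  handle [ 0.35349456 -0.00873892  0.04842163] -179.43525201814197 0.048395034120301245 41
(398, 285) c [ 0.295  -0.1764] diam 0.1492779701948166 n 583 z 0.00875792148732168
  handle [ 0.29411073 -0.17809538  0.04892106] -163.40025725713062 0.05223590639069032 41
(433, 181) c [ 0.6198 -0.2891] diam 0.14678508043289185 n 754 z 0.015503306446038688
box ((0.573756217956543, 0.13343065977096558), (0.19987984001636505, 0.23950450122356415), 14.77805233001709) 3030
0.098 0.106 840 ((0.5680332779884338, 0.134511336684227), 0.13834521174430847) [0.57570782 0.12048016 0.10230243]
0.112 0.124 172 ((0.5665604472160339, 0.16893045604228973), 0.08563902229070663) [0.55512134 0.19869332 0.1202807 ]
0.127 0.14 96 ((0.5606926083564758, 0.17404276132583618), 0.0770282968878746) [0.56958096 0.14844187 0.13124339]
0.155 0.17 19 ((0.5474704504013062, 0.23128770291805267), 0.006535557564347982) [0.54805885 0.23014994 0.1641442 ]
```

View pics/c.png

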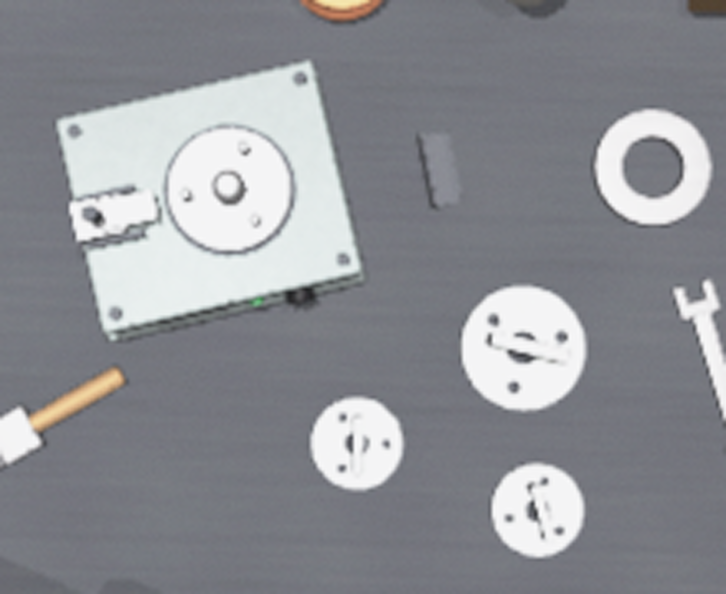

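The crop shows the large plate at crop (523,347). Its holes are at (493,320), (562,337) and (514,387), and its handle is about 71 mm long with a 116 mm disc. The two smaller look-alikes at (357,443) and (538,509) and the ring at (653,167) are ruled out. The studs show at (245,148), (187,195) and (256,220). Next I'll get the wrist camera mount and plan a viewing pose.

```bash
cat > go.py <<'E'
import sys
from h import *
# usage: go.py x y z yaw_y(deg): prints tool-frame shift (mm) and az
def plan(x,y,z,yaw=None):
    s=ctrl.observe();R=Rn.from_quat(s['tcp_rot']).as_matrix()
    d=R.T@(np.array([x,y,z])-s['eef_pos'])*1000
    cy=np.degrees(np.arctan2(R[1,1],R[0,1]))
    tilt=np.degrees(np.arccos(-R[2,2]))
    az=None if yaw is None else -((yaw-cy+180)%360-180)
    print('t',round(s['time'],2),'shift',np.round(d,1),'az',az,'yaw',round(cy,2),'tilt',round(tilt,2),'pos',np.round(s['eef_pos'],4),'F',np.round(s['force'],1))
if __name__=='__main__': plan(*map(float,sys.argv[1:]))
E
python3 - <<'E'
from h import *
i=ctrl.get_image('wrist');print(np.round(i['mount'],3),i['mtx'])
E
python3 go.py 0.55 0.04 0.36 -12.5
```

```text
[[-0.    -0.957 -0.289  0.074]
 [ 1.     0.    -0.001 -0.   ]
 [ 0.001 -0.289  0.957 -0.125]
 [ 0.     0.     0.     1.   ]] [[347.19075135   0.         311.30550111]
 [  0.         347.19075135 198.30156833]
 [  0.           0.           1.        ]]
t 0.15 shift [-507.5 -308.9 -111.9] az 83.60257893428918 yaw 71.1 tilt 0.07 pos [0.1699 0.4965 0.2478] F [-0.2 -0.3 -0. ]
```

```bash
python3 go.py 0.57 0.075 0.30 -12.5
```

```text
t 0.15 shift [-515.1 -269.2  -52. ] az 83.60257893428918 yaw 71.1 tilt 0.07 pos [0.1699 0.4965 0.2478] F [-0.2 -0.3 -0. ]
```

Request:
{"api": "servo_tool", "payload": {
  "plan": [
    {"dx":-515,"dy":-269,"dz":-52,"az":83.6,"fingers":-1},
    {"dx":-515,"dy":-269,"dz":-52,"az":83.6,"fingers":-1},
    {"dx":-515,"dy":-269,"dz":-52,"az":83.6,"fingers":-1},
    {"dx":-515,"dy":-269,"dz":-52,"az":83.6,"fingers":-1},
    {"dx":-515,"dy":-269,"dz":-52,"az":83.6,"fingers":-1},
    {"dx":-515,"dy":-269,"dz":-52,"az":83.6,"fingers":-1},
    {"dx":-515,"dy":-269,"dz":-52,"az":83.6,"fingers":-1},
    {"dx":-515,"dy":-269,"dz":-52,"az":83.6,"fingers":-1},
    {"dx":-515,"dy":-269,"dz":-52,"az":83.6,"fingers":-1},
    {"dx":-515,"dy":-269,"dz":-52,"az":83.6,"fingers":-1}
  ]
}}

```text
validation failed for argument at $.pl...
```

```bash
python3 go.py 0.57 0.075 0.30 -12.5
```

```text
t 0.15 shift [-515.1 -269.2  -52. ] az 83.60257893428918 yaw 71.1 tilt 0.07 pos [0.1699 0.4965 0.2478] F [-0.2 -0.3 -0. ]
```

Request:
{"api": "servo_tool", "payload": {
  "plan": [
    {"dx":-36,"dy":-19,"dz":-4,"ax":0,"ay":0,"az":6,"fingers":-1},
    {"dx":-515,"dy":-269,"dz":-52,"ax":0,"ay":0,"az":83.6,"fingers":-1}
  ]
}}

```text
time: 0.32
eef_pos: [0.2257, 0.437, 0.2554]
tcp_rot: [0.276, 0.961, -0.0, -0.0]
force: [0.8, -0.0, 0.4]
width: 0.0854
grip_force: 0.0
```

```bash
python3 go.py 0.57 0.075 0.30 -12.5
```

```text
t 0.32 shift [-483.9 -124.   -44.6] az 70.43457898241215 yaw 57.93 tilt 0.06 pos [0.2257 0.437  0.2554] F [ 0.8 -0.   0.4]
```

Request:
{"api": "servo_tool", "payload": {
  "plan": [
    {"dx":-484,"dy":-124,"dz":-45,"ax":0,"ay":0,"az":70.4,"fingers":-1},
    {"dx":-484,"dy":-124,"dz":-45,"ax":0,"ay":0,"az":70.4,"fingers":-1},
    {"dx":-484,"dy":-124,"dz":-45,"ax":0,"ay":0,"az":70.4,"fingers":-1},
    {"dx":-484,"dy":-124,"dz":-45,"ax":0,"ay":0,"az":70.4,"fingers":-1},
    {"dx":-484,"dy":-124,"dz":-45,"ax":0,"ay":0,"az":70.4,"fingers":-1},
    {"dx":-484,"dy":-124,"dz":-45,"ax":0,"ay":0,"az":70.4,"fingers":-1},
    {"dx":-484,"dy":-124,"dz":-45,"ax":0,"ay":0,"az":70.4,"fingers":-1},
    {"dx":-484,"dy":-124,"dz":-45,"ax":0,"ay":0,"az":70.4,"fingers":-1},
    {"dx":-484,"dy":-124,"dz":-45,"ax":0,"ay":0,"az":70.4,"fingers":-1},
    {"dx":-484,"dy":-124,"dz":-45,"ax":0,"ay":0,"az":70.4,"fingers":-1}
  ]
}}

```text
time: 1.15
eef_pos: [0.5135, 0.1345, 0.2934]
tcp_rot: [0.782, 0.624, -0.0, -0.0]
force: [0.6, 1.7, 0.2]
width: 0.0852
grip_force: 0.0
```

```bash
python3 go.py 0.57 0.075 0.30 -12.5
```

```text
t 1.15 shift [-45.4  68.3  -6.6] az -0.33184259551080686 yaw -12.83 tilt 0.02 pos [0.5135 0.1345 0.2934] F [0.6 1.7 0.2]
```

Request:
{"api": "servo_tool", "payload": {
  "plan": [
    {"dx":-22,"dy":34,"dz":-6,"ax":0,"ay":0,"az":0,"fingers":-1},
    {"dx":-45,"dy":68,"dz":-6,"ax":0,"ay":0,"az":0,"fingers":-1},
    {"dx":-45,"dy":68,"dz":-6,"ax":0,"ay":0,"az":0,"fingers":-1},
    {"dx":-45,"dy":68,"dz":-6,"ax":0,"ay":0,"az":0,"fingers":-1}
  ]
}}

```text
time: 1.48
eef_pos: [0.5701, 0.0758, 0.2981]
tcp_rot: [0.781, 0.625, -0.001, -0.001]
force: [-0.2, 0.9, -0.1]
width: 0.0855
grip_force: 0.0
```

```bash
cat > st.py <<'E'
from h import *
a=get('wrist','pics/w1.png');np.savez('w1.npz',**a)
w=cloud(a);c0=np.array([.579,.114]);r=np.hypot(w[...,0]-c0[0],w[...,1]-c0[1])
for lo,hi,rm in((.098,.106,.065),(.112,.1225,.055),(.128,.14,.03),(.155,.17,.16)):
    q=(w[...,2]>lo)&(w[...,2]<hi)&(r<rm); q8=q.astype(np.uint8)
    n,l,s,c=cv2.connectedComponentsWithStats(q8)
    for k in range(1,n):
        if s[k,4]>12:
            p=w[l==k];(cc,rr)=cv2.minEnclosingCircle(p[:,:2].astype(np.float32))
            d=np.array(cc)-c0;print(lo,s[k,4],np.round(p.mean(0),4),'cc',np.round(cc,4),round(rr,4),'px',np.round(c[k]))
E
python3 st.py; python3 go.py .57 .075 .3
```

```text
0.098 10094 [0.5803 0.1161 0.1019] cc [0.5797 0.1134] 0.0552 px [313. 129.]
0.112 114 [0.5728 0.151  0.1188] cc [0.5727 0.1511] 0.0049 px [296.  92.]
0.112 106 [0.6152 0.1017 0.1187] cc [0.6154 0.101 ] 0.0051 px [356. 139.]
0.112 102 [0.5514 0.0896 0.1184] cc [0.5509 0.0888] 0.0048 px [288. 168.]
0.128 729 [0.5799 0.1144 0.1323] cc [0.5801 0.1137] 0.0134 px [313. 135.]
t 1.53 shift [-1.9  1.2 -1.5] az None yaw -12.55 tilt 0.11 pos [0.5692 0.0771 0.2985] F [0.1 0.1 0.6]
```

View pics/w1.png

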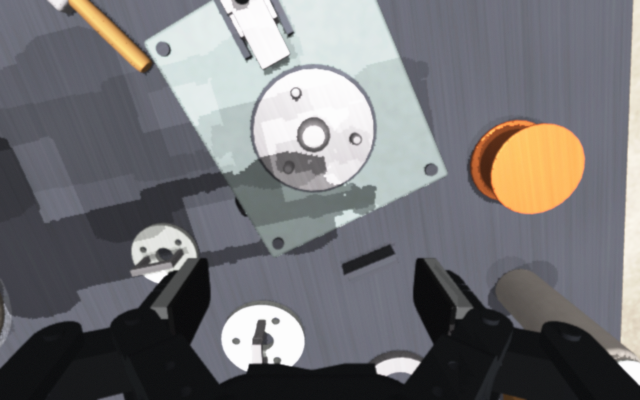

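The wrist image shows the seat at (313,130) and the studs at (296,92), (356,139) and (288,168). The stud angle comes out at 100.6° (mod 120), with the centre at (0.5797, 0.1136). Next I'll look at the plate.

```bash
python3 go.py 0.434 -0.20 0.22 -12.5
```

```text
t 1.53 shift [-299.9  -71.6   78.6] az -0.049711785046810064 yaw -12.55 tilt 0.11 pos [0.5692 0.0771 0.2985] F [0.1 0.1 0.6]
```

Request:
{"api": "servo_tool", "payload": {
  "plan": [
    {"dx":-300,"dy":-72,"dz":78,"ax":0,"ay":0,"az":0,"fingers":-1},
    {"dx":-300,"dy":-72,"dz":78,"ax":0,"ay":0,"az":0,"fingers":-1},
    {"dx":-300,"dy":-72,"dz":78,"ax":0,"ay":0,"az":0,"fingers":-1},
    {"dx":-300,"dy":-72,"dz":78,"ax":0,"ay":0,"az":0,"fingers":-1},
    {"dx":-300,"dy":-72,"dz":78,"ax":0,"ay":0,"az":0,"fingers":-1},
    {"dx":-300,"dy":-72,"dz":78,"ax":0,"ay":0,"az":0,"fingers":-1},
    {"dx":-300,"dy":-72,"dz":78,"ax":0,"ay":0,"az":0,"fingers":-1},
    {"dx":-300,"dy":-72,"dz":78,"ax":0,"ay":0,"az":0,"fingers":-1},
    {"dx":-300,"dy":-72,"dz":78,"ax":0,"ay":0,"az":0,"fingers":-1},
    {"dx":-300,"dy":-72,"dz":78,"ax":0,"ay":0,"az":0,"fingers":-1}
  ]
}}

```text
time: 2.37
eef_pos: [0.4334, -0.1992, 0.2213]
tcp_rot: [0.78, 0.626, 0.0, -0.001]
force: [0.5, -0.3, -0.0]
width: 0.0854
grip_force: 0.0
```

```bash
cat > pl.py <<'E'
from h import *
a=get('wrist','pics/w2.png')
w=cloud(a);c0=np.array([.443,-.161]);r=np.hypot(w[...,0]-c0[0],w[...,1]-c0[1])
q=(abs(w[...,2]-.012)<.0035)&(r<.068);p=w[q][:,:2].astype(np.float32)
cc,rr=cv2.minEnclosingCircle(p);print('disc',np.round(cc,4),rr,q.sum())
h=(w[...,2]>.058)&(w[...,2]<.072)&(r<.06);P=w[h];print('handle',h.sum(),np.round(np.median(P,0),4),P[:,2].max(),cv2.minAreaRect(P[:,:2].astype(np.float32)*1000))
# holes: table-level or missing points inside disc
rc=np.hypot(w[...,0]-cc[0],w[...,1]-cc[1]);g=((w[...,2]<.006)&(rc<.05)).astype(np.uint8)
n,l,s,c=cv2.connectedComponentsWithStats(g)
for k in range(1,n):
    if s[k,4]>10:
        m=w[l==k].mean(0);d=m[:2]-cc;print(s[k,4],np.round(m,4),'r',np.hypot(*d),'ang',np.degrees(np.arctan2(d[1],d[0])))
E
python3 pl.py; python3 go.py 0.443 -0.161 0.2 -12.5
```

```text
disc [ 0.445  -0.1639] 0.05829694867134094 9630
handle 1325 [ 0.4453 -0.1618  0.0639] 0.06625862154105157 ((444.7922668457031, -163.29661560058594), (70.96974182128906, 11.743169784545898), 77.9790267944336)
151 [ 4.713e-01 -1.358e-01  1.000e-04] r 0.03842806982092439 ang 46.87412276703346
203 [ 0.4347 -0.1618  0.    ] r 0.01057515253620986 ang 168.85853915754095
170 [ 4.561e-01 -1.666e-01  2.000e-04] r 0.011416881944429965 ang -13.505574454799618
133 [ 4.070e-01 -1.563e-01  3.000e-04] r 0.038789895193850836 ang 168.66418482877015
116 [ 4.568e-01 -2.015e-01  4.000e-04] r 0.03944837665498046 ang -72.68044439554455
t 2.42 shift [38.6  0.5 21.6] az 0.05015048421910251 yaw -12.45 tilt 0.04 pos [ 0.4341 -0.1986  0.2216] F [ 0.1  0.8 -0.1]
```

View pics/w2.png

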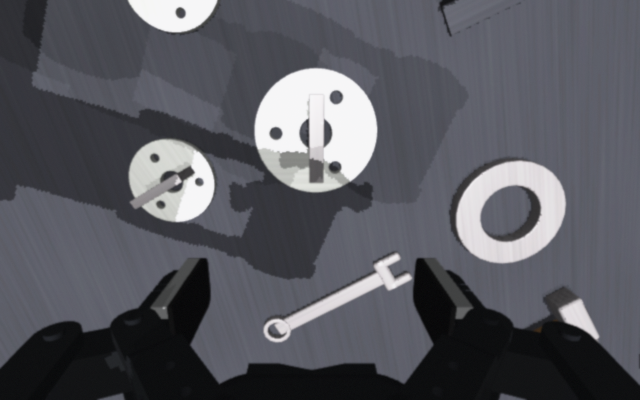

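Wrist view: the plate is at (316,130) with its handle bar vertical at (316,138), as expected (116.6 mm disc, yaw 78°).

```bash
python3 go.py 0.4449 -0.1636 0.055 -12.0
```

```text
t 2.42 shift [ 36.4   2.9 166.6] az -0.4498495157808975 yaw -12.45 tilt 0.04 pos [ 0.4341 -0.1986  0.2216] F [ 0.1  0.8 -0.1]
```

Request:
{"api": "servo_tool", "payload": {
  "plan": [
    {"dx":36.4,"dy":2.9,"dz":25,"ax":0,"ay":0,"az":-0.5,"fingers":-1},
    {"dx":36.4,"dy":2.9,"dz":55,"ax":0,"ay":0,"az":-0.5,"fingers":-1},
    {"dx":36.4,"dy":2.9,"dz":90,"ax":0,"ay":0,"az":-0.5,"fingers":-1},
    {"dx":36.4,"dy":2.9,"dz":120,"ax":0,"ay":0,"az":-0.5,"fingers":-1},
    {"dx":36.4,"dy":2.9,"dz":145,"ax":0,"ay":0,"az":-0.5,"fingers":-1},
    {"dx":36.4,"dy":2.9,"dz":160,"ax":0,"ay":0,"az":-0.5,"fingers":-1},
    {"dx":36.4,"dy":2.9,"dz":166.5,"ax":0,"ay":0,"az":-0.5,"fingers":-1},
    {"dx":36.4,"dy":2.9,"dz":166.5,"ax":0,"ay":0,"az":-0.5,"fingers":-1},
    {"dx":36.4,"dy":2.9,"dz":166.5,"ax":0,"ay":0,"az":-0.5,"fingers":-1}
  ]
}}

```text
time: 3.17
eef_pos: [0.4457, -0.164, 0.0556]
tcp_rot: [0.776, 0.63, 0.0, 0.0]
force: [-0.0, 0.7, -0.3]
width: 0.0856
grip_force: 0.0
```

```bash
python3 go.py 0.4449 -0.1636 0.055 -12.0
```

```text
t 3.17 shift [ 0.2 -0.9  0.6] az 0.13802462168300167 yaw -11.86 tilt 0.06 pos [ 0.4457 -0.164   0.0556] F [-0.   0.7 -0.3]
```

Request:
{"api": "servo_tool", "payload": {
  "plan": [
    {"dx":0,"dy":-0.9,"dz":0.6,"ax":0,"ay":0,"az":0,"fingers":1},
    {"dx":0,"dy":-0.9,"dz":0.6,"ax":0,"ay":0,"az":0,"fingers":1},
    {"dx":0,"dy":-0.9,"dz":0.6,"ax":0,"ay":0,"az":0,"fingers":1},
    {"dx":0,"dy":-0.9,"dz":0.6,"ax":0,"ay":0,"az":0,"fingers":1},
    {"dx":0,"dy":-0.9,"dz":0.6,"ax":0,"ay":0,"az":0,"fingers":1},
    {"dx":0,"dy":-0.9,"dz":0.6,"ax":0,"ay":0,"az":0,"fingers":1},
    {"dx":0,"dy":-0.9,"dz":0.6,"ax":0,"ay":0,"az":0,"fingers":1},
    {"dx":0,"dy":-0.9,"dz":0.6,"ax":0,"ay":0,"az":0,"fingers":1},
    {"dx":0,"dy":-0.9,"dz":0.6,"ax":0,"ay":0,"az":0,"fingers":1},
    {"dx":0,"dy":-0.9,"dz":0.6,"ax":0,"ay":0,"az":0,"fingers":1}
  ],
  "squeeze": 70
}}

```text
time: 4.0
eef_pos: [0.4444, -0.1648, 0.0547]
tcp_rot: [0.777, 0.63, 0.0, 0.001]
force: [-0.2, 0.2, 5.2]
width: 0.0109
grip_force: 68.8
```

```bash
python3 go.py 0.5797 0.1136 0.215 40.6
```

```text
t 4.0 shift [ 300.4   74.8 -160.3] az -52.56899459996089 yaw -11.97 tilt 0.06 pos [ 0.4444 -0.1648  0.0547] F [-0.2  0.2  5.2]
```

Request:
{"api": "servo_tool", "payload": {
  "plan": [
    {"dx":0,"dy":0,"dz":-15,"ax":0,"ay":0,"az":0,"fingers":1},
    {"dx":0,"dy":0,"dz":-45,"ax":0,"ay":0,"az":0,"fingers":1},
    {"dx":0,"dy":0,"dz":-85,"ax":0,"ay":0,"az":0,"fingers":1},
    {"dx":0,"dy":0,"dz":-125,"ax":0,"ay":0,"az":0,"fingers":1},
    {"dx":20,"dy":5,"dz":-150,"ax":0,"ay":0,"az":-4,"fingers":1},
    {"dx":50,"dy":12,"dz":-165,"ax":0,"ay":0,"az":-10,"fingers":1},
    {"dx":85,"dy":21,"dz":-175,"ax":0,"ay":0,"az":-17,"fingers":1},
    {"dx":120,"dy":30,"dz":-175,"ax":0,"ay":0,"az":-24,"fingers":1},
    {"dx":150,"dy":38,"dz":-175,"ax":0,"ay":0,"az":-30,"fingers":1},
    {"dx":180,"dy":45,"dz":-175,"ax":0,"ay":0,"az":-36,"fingers":1}
  ]
}}

```text
time: 4.83
eef_pos: [0.5252, 0.0039, 0.2284]
tcp_rot: [0.542, 0.84, -0.0, -0.001]
force: [0.6, -1.1, -4.9]
width: 0.0107
grip_force: 69.1
```

```bash
python3 go.py 0.5797 0.1136 0.215 40.6; python3 -c "
from h import *
print(ctrl.observe()['width'])"
```

```text
t 4.83 shift [77.4 94.9 13.3] az -16.242440093184996 yaw 24.36 tilt 0.12 pos [0.5252 0.0039 0.2284] F [ 0.6 -1.1 -4.9]
0.010673556711356185
```

Request:
{"api": "servo_tool", "payload": {
  "plan": [
    {"dx":26,"dy":32,"dz":0,"ax":0,"ay":0,"az":-6,"fingers":1},
    {"dx":50,"dy":62,"dz":5,"ax":0,"ay":0,"az":-11,"fingers":1},
    {"dx":68,"dy":85,"dz":10,"ax":0,"ay":0,"az":-16,"fingers":1},
    {"dx":76,"dy":95,"dz":13,"ax":0,"ay":0,"az":-16.2,"fingers":1},
    {"dx":76,"dy":95,"dz":13,"ax":0,"ay":0,"az":-16.2,"fingers":1},
    {"dx":76,"dy":95,"dz":13,"ax":0,"ay":0,"az":-16.2,"fingers":1}
  ]
}}

```text
time: 5.33
eef_pos: [0.5802, 0.1104, 0.2146]
tcp_rot: [0.421, 0.907, -0.001, -0.002]
force: [-0.4, -1.2, -5.7]
width: 0.0107
grip_force: 69.1
```

```bash
cat > ck.py <<'E'
from h import *
a=get('wrist','pics/w3.png');w=cloud(a);s=ctrl.observe();e=s['eef_pos']
zt=e[2]-.0547+.012;r=np.hypot(w[...,0]-e[0],w[...,1]-e[1])
q=(abs(w[...,2]-zt)<.006)&(r<.075);p=w[q]
cc,rr=cv2.minEnclosingCircle(p[:,:2].astype(np.float32));print('disc',np.round(cc,4),rr,q.sum(),'z-exp',np.median(p[:,2])-zt)
rc=np.hypot(w[...,0]-cc[0],w[...,1]-cc[1]);g=((w[...,2]<zt-.008)&(rc<.05)).astype(np.uint8)
n,l,st,c=cv2.connectedComponentsWithStats(g)
# ray-intersect hole pixels with the disc top plane
C=-a['R'].T@a['t']
for k in range(1,n):
    if st[k,4]>15:
        W=w[l==k];f=(zt-C[2])/(W[:,2]-C[2]);m=(C+f[:,None]*(W-C)).mean(0);d=m[:2]-cc
        print(st[k,4],np.round(c[k]),'r',np.hypot(*d),'ang',np.degrees(np.arctan2(d[1],d[0])))
E
python3 ck.py; python3 go.py 0.5805 0.1126 0.157 40.6
```

```text
disc [0.5786 0.1113] 0.058547839522361755 23883 z-exp -0.0006774627493190133
413 [349. 173.] r 0.039084417112880354 ang 101.69583999733803
315 [290. 230.] r 0.011898424394941525 ang -160.02500961561773
299 [334. 230.] r 0.012430831863990955 ang 59.90784837480794
81 [239. 237.] r 0.03790486123033173 ang -139.91673499539093
t 5.38 shift [ 2.1  2.2 58.3] az -0.4106752923985084 yaw 40.19 tilt 0.16 pos [0.5803 0.1096 0.2153] F [-1.2  0.1 -3.9]
```

View pics/w3.png

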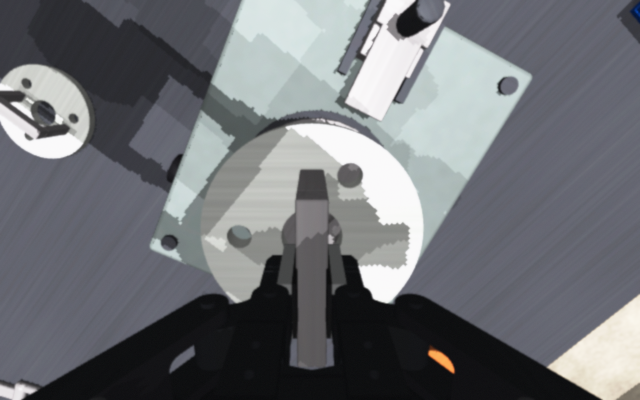

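The picture shows the plate held level at (313,215), with the latch at (400,60) clear of it. The hole angles agree with the studs to within about 1°, so I'll lower it.

Request:
{"api": "servo_tool", "payload": {
  "plan": [
    {"dx":1.3,"dy":2.4,"dz":8,"ax":0,"ay":0,"az":-0.2,"fingers":1},
    {"dx":1.3,"dy":2.4,"dz":16,"ax":0,"ay":0,"az":-0.2,"fingers":1},
    {"dx":1.3,"dy":2.4,"dz":22,"ax":0,"ay":0,"az":-0.2,"fingers":1},
    {"dx":1.3,"dy":2.4,"dz":26,"ax":0,"ay":0,"az":-0.2,"fingers":1},
    {"dx":1.3,"dy":2.4,"dz":29,"ax":0,"ay":0,"az":-0.2,"fingers":1},
    {"dx":1.3,"dy":2.4,"dz":32,"ax":0,"ay":0,"az":-0.2,"fingers":1},
    {"dx":1.3,"dy":2.4,"dz":32,"ax":0,"ay":0,"az":-0.2,"fingers":1}
  ]
}}

```text
time: 5.97
eef_pos: [0.5819, 0.1127, 0.1836]
tcp_rot: [0.419, 0.908, -0.0, -0.0]
force: [0.1, 0.2, -4.3]
width: 0.0106
grip_force: 69.1
```

```bash
python3 go.py 0.5805 0.1126 0.157 40.6
```

```text
t 5.97 shift [ 0.8 -1.1 26.6] az -0.17411567992141386 yaw 40.43 tilt 0.05 pos [0.5819 0.1127 0.1836] F [ 0.1  0.2 -4.3]
```

Request:
{"api": "servo_tool", "payload": {
  "plan": [
    {"dx":0.4,"dy":-0.9,"dz":0,"ax":0,"ay":0,"az":0,"fingers":1},
    {"dx":0.4,"dy":-0.9,"dz":1.5,"ax":0,"ay":0,"az":0,"fingers":1},
    {"dx":0.4,"dy":-0.9,"dz":3,"ax":0,"ay":0,"az":0,"fingers":1},
    {"dx":0.4,"dy":-0.9,"dz":4.5,"ax":0,"ay":0,"az":0,"fingers":1},
    {"dx":0.4,"dy":-0.9,"dz":6,"ax":0,"ay":0,"az":0,"fingers":1},
    {"dx":0.4,"dy":-0.9,"dz":6,"ax":0,"ay":0,"az":0,"fingers":1}
  ]
}}

```text
time: 6.47
eef_pos: [0.581, 0.1126, 0.1779]
tcp_rot: [0.419, 0.908, -0.0, -0.0]
force: [0.1, -0.4, -5.1]
width: 0.0107
grip_force: 69.1
```

Request:
{"api": "servo_tool", "payload": {
  "plan": [
    {"dx":0,"dy":0,"dz":1,"ax":0,"ay":0,"az":0,"fingers":1},
    {"dx":0,"dy":0,"dz":2,"ax":0,"ay":0,"az":0,"fingers":1},
    {"dx":0,"dy":0,"dz":2,"ax":0,"ay":0,"az":0,"fingers":1}
  ]
}}

```text
time: 6.72
eef_pos: [0.5811, 0.1126, 0.1761]
tcp_rot: [0.419, 0.908, -0.0, -0.0]
force: [-0.2, 0.0, -5.1]
width: 0.0106
grip_force: 69.1
```

Request:
{"api": "servo_tool", "payload": {
  "plan": [
    {"dx":0,"dy":0,"dz":1,"ax":0,"ay":0,"az":0,"fingers":1},
    {"dx":0,"dy":0,"dz":2,"ax":0,"ay":0,"az":0,"fingers":1},
    {"dx":0,"dy":0,"dz":2,"ax":0,"ay":0,"az":0,"fingers":1}
  ]
}}

```text
time: 6.97
eef_pos: [0.5811, 0.1126, 0.174]
tcp_rot: [0.419, 0.908, -0.0, -0.0]
force: [0.3, -0.1, -4.2]
width: 0.0108
grip_force: 69.1
```

Request:
{"api": "servo_tool", "payload": {
  "plan": [
    {"dx":0,"dy":0,"dz":1,"ax":0,"ay":0,"az":0,"fingers":1},
    {"dx":0,"dy":0,"dz":2,"ax":0,"ay":0,"az":0,"fingers":1},
    {"dx":0,"dy":0,"dz":2,"ax":0,"ay":0,"az":0,"fingers":1}
  ]
}}

```text
time: 7.22
eef_pos: [0.581, 0.1126, 0.172]
tcp_rot: [0.419, 0.908, -0.0, -0.0]
force: [-0.1, 0.0, -4.7]
width: 0.0106
grip_force: 69.1
```

Request:
{"api": "servo_tool", "payload": {
  "plan": [
    {"dx":0,"dy":0,"dz":0.5,"ax":0,"ay":0,"az":0,"fingers":1},
    {"dx":0,"dy":0,"dz":1,"ax":0,"ay":0,"az":0,"fingers":1},
    {"dx":0,"dy":0,"dz":1,"ax":0,"ay":0,"az":0,"fingers":1}
  ]
}}

```text
time: 7.47
eef_pos: [0.5811, 0.1126, 0.1712]
tcp_rot: [0.419, 0.908, 0.0, -0.0]
force: [-1.0, 0.6, -3.9]
width: 0.0108
grip_force: 69.1
```

The plate is past the stud ends with no contact force, so I'll carry on down.

Request:
{"api": "servo_tool", "payload": {
  "plan": [
    {"dx":0,"dy":0,"dz":1,"ax":0,"ay":0,"az":0,"fingers":1},
    {"dx":0,"dy":0,"dz":2,"ax":0,"ay":0,"az":0,"fingers":1},
    {"dx":0,"dy":0,"dz":3,"ax":0,"ay":0,"az":0,"fingers":1},
    {"dx":0,"dy":0,"dz":3,"ax":0,"ay":0,"az":0,"fingers":1}
  ]
}}

```text
time: 7.8
eef_pos: [0.5811, 0.1126, 0.168]
tcp_rot: [0.419, 0.908, -0.0, -0.0]
force: [0.1, 1.1, -4.0]
width: 0.011
grip_force: 69.1
```

Request:
{"api": "servo_tool", "payload": {
  "plan": [
    {"dx":0,"dy":0,"dz":1,"ax":0,"ay":0,"az":0,"fingers":1},
    {"dx":0,"dy":0,"dz":2,"ax":0,"ay":0,"az":0,"fingers":1},
    {"dx":0,"dy":0,"dz":3,"ax":0,"ay":0,"az":0,"fingers":1},
    {"dx":0,"dy":0,"dz":4,"ax":0,"ay":0,"az":0,"fingers":1},
    {"dx":0,"dy":0,"dz":4,"ax":0,"ay":0,"az":0,"fingers":1}
  ]
}}

```text
time: 8.22
eef_pos: [0.5811, 0.1126, 0.164]
tcp_rot: [0.419, 0.908, -0.0, -0.0]
force: [-0.6, -0.1, -3.9]
width: 0.0108
grip_force: 69.1
```

Request:
{"api": "servo_tool", "payload": {
  "plan": [
    {"dx":0,"dy":0,"dz":1,"ax":0,"ay":0,"az":0,"fingers":1},
    {"dx":0,"dy":0,"dz":2,"ax":0,"ay":0,"az":0,"fingers":1},
    {"dx":0,"dy":0,"dz":3,"ax":0,"ay":0,"az":0,"fingers":1},
    {"dx":0,"dy":0,"dz":4,"ax":0,"ay":0,"az":0,"fingers":1},
    {"dx":0,"dy":0,"dz":4,"ax":0,"ay":0,"az":0,"fingers":1}
  ]
}}

```text
time: 8.63
eef_pos: [0.581, 0.1126, 0.16]
tcp_rot: [0.419, 0.908, -0.0, -0.0]
force: [-0.3, -0.4, -4.0]
width: 0.011
grip_force: 69.1
```

Home should be at TCP z ≈ 0.1567, which leaves about 3.3 mm.

Request:
{"api": "servo_tool", "payload": {
  "plan": [
    {"dx":0,"dy":0,"dz":0.8,"ax":0,"ay":0,"az":0,"fingers":1},
    {"dx":0,"dy":0,"dz":1.6,"ax":0,"ay":0,"az":0,"fingers":1},
    {"dx":0,"dy":0,"dz":2.4,"ax":0,"ay":0,"az":0,"fingers":1},
    {"dx":0,"dy":0,"dz":2.4,"ax":0,"ay":0,"az":0,"fingers":1}
  ]
}}

```text
time: 8.97
eef_pos: [0.5811, 0.1126, 0.1577]
tcp_rot: [0.419, 0.908, -0.0, -0.0]
force: [-0.1, -0.5, -5.4]
width: 0.0106
grip_force: 69.1
```

Request:
{"api": "servo_tool", "payload": {
  "plan": [
    {"dx":0,"dy":0,"dz":0.4,"ax":0,"ay":0,"az":0,"fingers":1},
    {"dx":0,"dy":0,"dz":0.8,"ax":0,"ay":0,"az":0,"fingers":1},
    {"dx":0,"dy":0,"dz":0.8,"ax":0,"ay":0,"az":0,"fingers":1}
  ]
}}

```text
time: 9.22
eef_pos: [0.5811, 0.1126, 0.157]
tcp_rot: [0.419, 0.908, 0.0, -0.0]
force: [-0.0, -0.2, -4.0]
width: 0.0107
grip_force: 69.1
```

Request:
{"api": "servo_tool", "payload": {
  "plan": [
    {"dx":0,"dy":0,"dz":0.3,"ax":0,"ay":0,"az":0,"fingers":1},
    {"dx":0,"dy":0,"dz":0.6,"ax":0,"ay":0,"az":0,"fingers":1},
    {"dx":0,"dy":0,"dz":0.6,"ax":0,"ay":0,"az":0,"fingers":1}
  ]
}}

```text
time: 9.47
eef_pos: [0.5813, 0.1126, 0.1567]
tcp_rot: [0.419, 0.908, 0.0, 0.0]
force: [-0.1, 0.1, -2.8]
width: 0.0107
grip_force: 69.4
```

Request:
{"api": "servo_tool", "payload": {
  "plan": [
    {"dx":0,"dy":0,"dz":0.3,"ax":0,"ay":0,"az":0,"fingers":1},
    {"dx":0,"dy":0,"dz":0.5,"ax":0,"ay":0,"az":0,"fingers":1},
    {"dx":0,"dy":0,"dz":0.5,"ax":0,"ay":0,"az":0,"fingers":1}
  ]
}}

```text
time: 9.72
eef_pos: [0.5813, 0.1126, 0.1567]
tcp_rot: [0.419, 0.908, 0.0, 0.0]
force: [-3.7, 0.1, 3.5]
width: 0.0107
grip_force: 70.2
```

The plate is seated: z has stopped at 0.1567 as the force rises. Time to release.

Request:
{"api": "servo_tool", "payload": {
  "plan": [
    {"dx":0,"dy":0,"dz":-0.3,"ax":0,"ay":0,"az":0,"fingers":-1},
    {"dx":0,"dy":0,"dz":-0.3,"ax":0,"ay":0,"az":0,"fingers":-1},
    {"dx":0,"dy":0,"dz":-0.3,"ax":0,"ay":0,"az":0,"fingers":-1},
    {"dx":0,"dy":0,"dz":-0.3,"ax":0,"ay":0,"az":0,"fingers":-1},
    {"dx":0,"dy":0,"dz":-10,"ax":0,"ay":0,"az":0,"fingers":-1},
    {"dx":0,"dy":0,"dz":-40,"ax":0,"ay":0,"az":0,"fingers":-1},
    {"dx":0,"dy":0,"dz":-80,"ax":0,"ay":0,"az":0,"fingers":-1},
    {"dx":0,"dy":0,"dz":-120,"ax":0,"ay":0,"az":0,"fingers":-1},
    {"dx":0,"dy":0,"dz":-140,"ax":0,"ay":0,"az":0,"fingers":-1},
    {"dx":0,"dy":0,"dz":-140,"ax":0,"ay":0,"az":0,"fingers":-1}
  ]
}}

```text
time: 10.55
eef_pos: [0.5831, 0.1127, 0.3029]
tcp_rot: [0.419, 0.908, 0.003, 0.005]
force: [-0.8, -0.4, 0.3]
width: 0.0855
grip_force: 0.0
```

```bash
cat > lt.py <<'E'
from h import *
import sys
w=cloud(get('top')); a=get('wrist',sys.argv[1]);w2=cloud(a)
for n,W in(('top',w),('wrist',w2)):
    q=(W[...,2]>.156)&(W[...,2]<.172)&(np.hypot(W[...,0]-.548,W[...,1]-.23)<.035)
    if q.sum()>3: print(n,q.sum(),cv2.minEnclosingCircle(W[q][:,:2].astype(np.float32)),np.median(W[q][:,2]))
W=w2;r=np.hypot(W[...,0]-.5797,W[...,1]-.1136)
q=(abs(W[...,2]-.114)<.004)&(r<.056)&(r>.025);P=W[q]
A=np.c_[P[:,:2]-[.5797,.1136],np.ones(len(P))];k=np.linalg.lstsq(A,P[:,2],rcond=None)[0];print('disc plane',k,len(P))
q=(abs(W[...,2]-.114)<.004)&(r<.075);print(cv2.minEnclosingCircle(W[q][:,:2].astype(np.float32)))
E
python3 lt.py pics/w4.png;python3 go.py 0.579 0.12 0.3 14.5
```

```text
top 11 ((0.5475878119468689, 0.23294293880462646), 0.005647962912917137) 0.16310219606874515
wrist 367 ((0.5492247939109802, 0.22994691133499146), 0.007197445258498192) 0.1635354371310007
disc plane [ 0.00073777 -0.0012487   0.11401329] 8260
((0.576143741607666, 0.1196819543838501), 0.06513962894678116)
t 10.65 shift [ 7.1  3.1 -2.9] az 25.942587561386176 yaw 40.44 tilt 0.13 pos [0.5813 0.1126 0.2971] F [-0.6  0.5 -1.5]
```

View pics/w4.png

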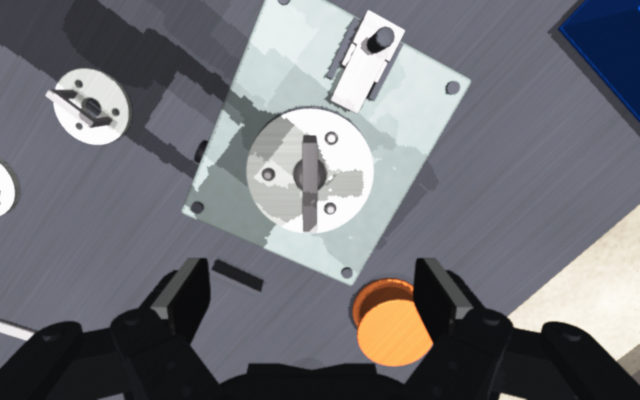

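The picture shows studs through all three holes at (331,138), (268,174) and (330,208). The disc top is flat at 0.1140, so the plate is home. The latch post is at (380,38), world (0.549, 0.230). I'll push it with closed fingers from outside, along −x of the tool.

```bash
python3 go.py 0.5378 0.2732 0.297 14.7
```

```text
t 10.65 shift [150.5  71.1   0. ] az 25.742587561386188 yaw 40.44 tilt 0.13 pos [0.5813 0.1126 0.2971] F [-0.6  0.5 -1.5]
```

Request:
{"api": "servo_tool", "payload": {
  "plan": [
    {"dx":32,"dy":15,"dz":0,"ax":0,"ay":0,"az":6,"fingers":1},
    {"dx":66,"dy":31,"dz":0,"ax":0,"ay":0,"az":12,"fingers":1},
    {"dx":100,"dy":47,"dz":0,"ax":0,"ay":0,"az":18,"fingers":1},
    {"dx":132,"dy":62,"dz":0,"ax":0,"ay":0,"az":24,"fingers":1},
    {"dx":150.5,"dy":71,"dz":0,"ax":0,"ay":0,"az":25.7,"fingers":1},
    {"dx":150.5,"dy":71,"dz":20,"ax":0,"ay":0,"az":25.7,"fingers":1},
    {"dx":150.5,"dy":71,"dz":50,"ax":0,"ay":0,"az":25.7,"fingers":1},
    {"dx":150.5,"dy":71,"dz":75,"ax":0,"ay":0,"az":25.7,"fingers":1},
    {"dx":150.5,"dy":71,"dz":75,"ax":0,"ay":0,"az":25.7,"fingers":1}
  ]
}}

```text
time: 11.4
eef_pos: [0.5341, 0.2722, 0.2139]
tcp_rot: [0.61, 0.792, -0.006, -0.004]
force: [-0.6, 0.6, -1.0]
width: -0.0003
grip_force: 0.0
```

```bash
python3 go.py 0.5378 0.2732 0.160 14.7
```

```text
t 11.4 shift [ 0.1  4.5 53.8] az 0.07143571266885829 yaw 14.77 tilt 0.77 pos [0.5341 0.2722 0.2139] F [-0.6  0.6 -1. ]
```

Request:
{"api": "servo_tool", "payload": {
  "plan": [
    {"dx":0,"dy":0,"dz":0,"ax":0,"ay":0,"az":0,"fingers":1},
    {"dx":0,"dy":0,"dz":20,"ax":0,"ay":0,"az":0,"fingers":1},
    {"dx":0,"dy":0,"dz":40,"ax":0,"ay":0,"az":0,"fingers":1},
    {"dx":0,"dy":0,"dz":58,"ax":0,"ay":0,"az":0,"fingers":1},
    {"dx":0,"dy":0,"dz":61,"ax":0,"ay":0,"az":0,"fingers":1},
    {"dx":0,"dy":0,"dz":61,"ax":0,"ay":0,"az":0,"fingers":1},
    {"dx":0,"dy":0,"dz":61,"ax":0,"ay":0,"az":0,"fingers":1}
  ]
}}

```text
time: 11.98
eef_pos: [0.5386, 0.2734, 0.1618]
tcp_rot: [0.611, 0.792, 0.001, 0.001]
force: [0.4, 0.1, 0.7]
width: -0.0001
grip_force: 0.0
```

```bash
python3 go.py 0.5447 0.2471 0.160 14.7
```

```text
t 11.98 shift [-27.   -0.7   1.7] az 0.02950559031316402 yaw 14.73 tilt 0.15 pos [0.5386 0.2734 0.1618] F [0.4 0.1 0.7]
```

Request:
{"api": "servo_tool", "payload": {
  "plan": [
    {"dx":-10,"dy":-0.7,"dz":1,"ax":0,"ay":0,"az":0,"fingers":1},
    {"dx":-20,"dy":-0.7,"dz":1,"ax":0,"ay":0,"az":0,"fingers":1},
    {"dx":-25,"dy":-0.7,"dz":1,"ax":0,"ay":0,"az":0,"fingers":1},
    {"dx":-28,"dy":-0.7,"dz":1,"ax":0,"ay":0,"az":0,"fingers":1},
    {"dx":-31,"dy":-0.7,"dz":1,"ax":0,"ay":0,"az":0,"fingers":1},
    {"dx":-34,"dy":-0.7,"dz":1,"ax":0,"ay":0,"az":0,"fingers":1},
    {"dx":-37,"dy":-0.7,"dz":1,"ax":0,"ay":0,"az":0,"fingers":1},
    {"dx":-40,"dy":-0.7,"dz":1,"ax":0,"ay":0,"az":0,"fingers":1}
  ]
}}

```text
time: 12.65
eef_pos: [0.5474, 0.2345, 0.1593]
tcp_rot: [0.61, 0.792, 0.001, 0.0]
force: [-0.2, 3.7, 2.1]
width: -0.0001
grip_force: 1.9
```

Request:
{"api": "servo_tool", "payload": {
  "plan": [
    {"dx":-1.5,"dy":0,"dz":0,"ax":0,"ay":0,"az":0,"fingers":1},
    {"dx":-3,"dy":0,"dz":0,"ax":0,"ay":0,"az":0,"fingers":1},
    {"dx":-3,"dy":0,"dz":0,"ax":0,"ay":0,"az":0,"fingers":1}
  ]
}}

```text
time: 12.9
eef_pos: [0.548, 0.2311, 0.1589]
tcp_rot: [0.611, 0.792, -0.0, 0.0]
force: [-0.0, 2.6, 2.1]
width: 0.0001
grip_force: 0.9
```

Request:
{"api": "servo_tool", "payload": {
  "plan": [
    {"dx":-1,"dy":0,"dz":0,"ax":0,"ay":0,"az":0,"fingers":1},
    {"dx":-2,"dy":0,"dz":0,"ax":0,"ay":0,"az":0,"fingers":1},
    {"dx":-2,"dy":0,"dz":0,"ax":0,"ay":0,"az":0,"fingers":1}
  ]
}}

```text
time: 13.15
eef_pos: [0.5484, 0.2294, 0.1589]
tcp_rot: [0.611, 0.792, -0.0, -0.0]
force: [0.4, 2.3, 1.7]
width: -0.0
grip_force: 1.2
```

Request:
{"api": "servo_tool", "payload": {
  "plan": [
    {"dx":-1,"dy":0,"dz":0,"ax":0,"ay":0,"az":0,"fingers":1},
    {"dx":-2,"dy":0,"dz":0,"ax":0,"ay":0,"az":0,"fingers":1},
    {"dx":-2,"dy":0,"dz":0,"ax":0,"ay":0,"az":0,"fingers":1}
  ]
}}

```text
time: 13.4
eef_pos: [0.5488, 0.2278, 0.1589]
tcp_rot: [0.611, 0.792, 0.0, -0.0]
force: [0.2, 5.1, 1.3]
width: -0.0005
grip_force: 2.3
```

Request:
{"api": "servo_tool", "payload": {
  "plan": [
    {"dx":-1,"dy":0,"dz":0,"ax":0,"ay":0,"az":0,"fingers":1},
    {"dx":-1.5,"dy":0,"dz":0,"ax":0,"ay":0,"az":0,"fingers":1},
    {"dx":-1.5,"dy":0,"dz":0,"ax":0,"ay":0,"az":0,"fingers":1}
  ]
}}

```text
time: 13.65
eef_pos: [0.5488, 0.2277, 0.1589]
tcp_rot: [0.61, 0.792, 0.001, -0.001]
force: [-0.5, 10.1, 0.7]
width: -0.0002
grip_force: 4.9
```

It has hit the stop: no more movement while the force rises to 10 N. One more small push, then back off and rise.

Request:
{"api": "servo_tool", "payload": {
  "plan": [
    {"dx":-1,"dy":0,"dz":0,"ax":0,"ay":0,"az":0,"fingers":1},
    {"dx":-1,"dy":0,"dz":0,"ax":0,"ay":0,"az":0,"fingers":1}
  ]
}}

```text
time: 13.82
eef_pos: [0.5488, 0.2276, 0.1589]
tcp_rot: [0.61, 0.792, 0.001, -0.002]
force: [-1.9, 13.1, 1.3]
width: -0.0003
grip_force: 6.6
```

Request:
{"api": "servo_tool", "payload": {
  "plan": [
    {"dx":5,"dy":0,"dz":0,"ax":0,"ay":0,"az":0,"fingers":1},
    {"dx":20,"dy":0,"dz":0,"ax":0,"ay":0,"az":0,"fingers":1},
    {"dx":30,"dy":0,"dz":0,"ax":0,"ay":0,"az":0,"fingers":1},
    {"dx":30,"dy":0,"dz":-20,"ax":0,"ay":0,"az":0,"fingers":1},
    {"dx":20,"dy":0,"dz":-60,"ax":0,"ay":0,"az":0,"fingers":1},
    {"dx":-10,"dy":0,"dz":-100,"ax":0,"ay":0,"az":0,"fingers":1},
    {"dx":-45,"dy":0,"dz":-130,"ax":0,"ay":0,"az":0,"fingers":1},
    {"dx":-80,"dy":0,"dz":-140,"ax":0,"ay":0,"az":0,"fingers":1},
    {"dx":-80,"dy":0,"dz":-140,"ax":0,"ay":0,"az":0,"fingers":1},
    {"dx":-80,"dy":0,"dz":-140,"ax":0,"ay":0,"az":0,"fingers":1}
  ]
}}

```text
time: 14.65
eef_pos: [0.5707, 0.1452, 0.3]
tcp_rot: [0.612, 0.791, 0.0, 0.001]
force: [-0.6, -0.3, -0.3]
width: 0.0001
grip_force: 0.0
```

```bash
python3 lt.py pics/w5.png;python3 go.py 0.579 0.12 0.3 14.5
```

```text
top 21 ((0.5526557564735413, 0.2118421494960785), 0.007288096006959677) 0.16434993859406063
wrist 289 ((0.554449200630188, 0.21070046722888947), 0.006977544631808996) 0.16358213978877684
disc plane [ 0.00116854 -0.00069562  0.11403429] 6389
((0.5799344182014465, 0.11358153074979782), 0.05822910740971565)
t 14.75 shift [-29.3   2.3  -2. ] az 0.19469730928614126 yaw 14.69 tilt 0.12 pos [0.5693 0.1478 0.298 ] F [-0.2  0.4  0.7]
```

View pics/w5.png

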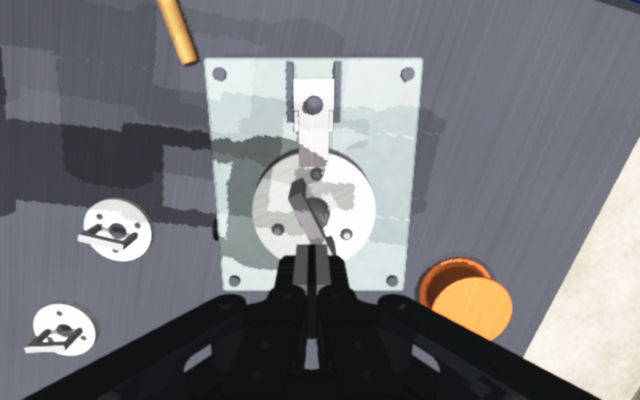

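The latch tongue at (313,150) laps over the plate's rim, with the post stopped after about 20 mm of travel. The plate is flat and the gripper is clear.

```bash
python3 -c "
from station import ctrl
print(ctrl.hand_in())"
```

```text
the job is handed in; nothing more can be done
None
```

The 116 mm faceplate is home and flat on the positioner's seat over all three studs, the latch is pushed against its stop over the rim, and the job was handed in at about 15 s with the gripper clear; the hand-in returned no verdict.

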